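Jar carrier off its hooks, held level over the light box

TASK

Take the wooden jar carrier by the middle of its handle, lift it up and off the two hooks of its stand, and bring it over the middle of the light box without tipping the jars or disturbing anything else on the bench. Finish while still holding it there in the air, level and still, its underside about 10 cm above the white pane; do not put it down or let go.

Things in the scene. Friction and masses are not known exactly. Their poses are not given: they have to be found in the camera images.
- handle (a point): Centre of the handle of the loose wooden jar carrier (sizes in mm). The handle is a straight lath along the carrier's y axis: 16 thick (x), 20 high (z), 154 long (y), free above and on both sides of its middle: grasp there, across its thickness. Axes are the carrier's, z up when level. At the start its underside rests on the stand's two hook arms, 45 either side of its middle. Jar lids end 79 below.
- carrier: The same carrier, 0.23 to 0.46 kg without jars; origin at the centre of the tray's underside, 150 below the handle centre; same axes. Tray 86 (x) by 170 (y), 34 high; two upright end boards (50 wide in x, 8 thick) at y = +-81 join tray and handle. A loose jar stands in each half.
- hang (a point): Point of the stand, 185 above the table, where the hung handle's centre lies; axes are the stand's. Two round hook arms (8 thick, at y = +-45) run towards -x under the handle; their upturned ends, x = -18 to -34, rise 16 above its underside. To free it: raise it 25 to 45 (beyond 55 the jars strike the arms from below), then draw it 60 or more to the stand's -x.
- stand: The same fixed steel stand; origin on the table straight below hang. Base plate 190 x 200 x 12, from x = -55 to +135. The arms come from two uprights at x = 105, y = +-45, 190 high; the low-hanging tray cannot pass over hooks and uprights, so carry it round them.
- pane_mid (a point): Centre of the top of the light box's white pane, 25 above the table; axes are the light box's. The light box is a fixed flat wooden frame 220 (x) by 280 (y).
- lightbox: The same light box; origin on the table below the pane's centre.
- jar0_mid (a point): Centre of a lidded jar standing loose in the carrier's -y half: 50 wide, 65 high, 0.08 to 0.17 kg.
- jar1_mid (a point): Centre of a lidded jar standing loose in the carrier's +y half: 50 wide, 65 high, 0.08 to 0.17 kg.
- knife: steel palette knife, about 170 long, lying on the light box; bystander; origin under its centre (lying along its x axis)
- glass_bit: loose piece of green glass 50 x 70 x 5 lying on the light box; bystander; origin under its centre
- pot: small white pot 48 wide, 50 high, standing just beside the stand; bystander; origin under its centre
- spray: clear bottle 66 wide, 180 high, at the left; bystander; origin under its centre
- brushes: glass jar 68 wide, 100 high, with brushes standing in it up to about 200 high, at the right; bystander; origin under its centre
- tape: roll of tape lying flat, 90 wide, 25 high, at the left; bystander; origin under its centre
- mortar: white ceramic bowl 100 wide, 55 high, at the right; bystander; origin under its centre
Not all that is in view belongs to the job. Leave any blue look-alike of the carrier alone.

How it is judged (in metres and radians):
On the way:
1. the carrier is off the hooks, held level in the air away from the stand's hooks (horizontal distance between handle and hang above 0.05 m and height (world z) of handle above 0.19 m and angle between handle's own z axis and vertical below 0.14 rad and contact force between carrier and the fingers above 1 N and contact force between carrier and stand below 0.05 N and contact force between carrier and lightbox below 0.05 N), for 0.1 s.
At the end, for the whole second after the job is handed in: Carrier gripped by the fingers and touching neither stand nor light box; handle centre within 60 mm (horizontally) of the pane's centre, underside 50 to 170 mm above the pane, tilt under 0.14 rad (8 degrees), still (under 30 mm/s and 0.2 rad/s), both jars standing in their halves of the tray (horizontal distance between handle and pane_mid below 0.06 m and height (world z) of carrier between 0.075 and 0.195 m and angle between handle's own z axis and vertical below 0.14 rad and linear speed of carrier below 0.03 m/s and angular speed of carrier below 0.2 rad/s and contact force between carrier and the fingers above 1 N and contact force between carrier and stand below 0.05 N and contact force between carrier and lightbox below 0.05 N and z of jar0_mid in the frame of handle between -0.13 and -0.095 m and angle between each of jar0_mid, jar1_mid's own z axis and vertical below 0.25 rad and horizontal distance between each of jar0_mid, jar1_mid and handle below 0.085 m and z of jar1_mid in the frame of handle between -0.13 and -0.095 m); the arm keeps its last pose, push and grip.
It fails at once if the carrier is tipped far over (more than 0.35 rad) (angle between handle's own z axis and vertical above 0.35 rad).
It fails at once if a jar leaves the carrier (distance between any of jar0_mid, jar1_mid and handle above 0.16 m or z of any of jar0_mid, jar1_mid in the frame of handle above -0.07 m).
It fails at once if another thing on the bench is moved by more than 30 mm (distance of any of knife, glass_bit, pot, spray, brushes, tape, mortar from where it was at the start of the episode above 0.03 m).
It also fails if it takes over 54 s, if anything falls off the work surface, if the arm or the gripper's body presses on something with over 40 N, if the wrist force passes 120 N, or if a joint passes its speed limit or range.

ROBOT

A 6-joint arm with a two-finger parallel gripper is mounted at the origin on the work surface. World frame = base frame: x ahead of the robot, y to its left, z up, the work surface at z = 0. Lengths are in m, angles in degrees, forces in N, time in s.
With the tool pointing down it reaches from about 0.375 to 0.9 m from the base axis. Payload 3.1 kg.
Tool frame: the origin (TCP) lies where the fingers leave the gripper's body, on its centre line; the fingertips stand 70 mm ahead of it and the grasp point (between the pads) lies 51 mm ahead of it; z points along the fingers, y is the line along which they close (so a half turn about z gives the same grasp; the last joint's range is limited). The gripper opens to 87 mm and grips with 3 to 60 N. Pads are 19 mm wide; open, the fingers measure 117 mm over their backs; the gripper's body (75 mm by 190 mm) begins 51 mm behind the grasp point.
Start: joints at [-74.8, 30.224, 82.088, -0, 67.689, -10.227], TCP at [0.268, -0.564, 0.292] pointing down, gripper open.
Joint ranges: [-176.69, 176.69], [-43.24, 126.21], [12.49, 139.97], [-82, 262], [0, 151.66], [-163.58, 163.58]. Speed limits (degrees/s): [159.86, 159.86, 180, 180, 180, 180].

INTERFACE

Orientations are given as a 3x3 rotation matrix whose columns are the frame's x, y, z axes.
In Python, from rig import readout, capture, calibration, bot, look_for gives the robot as it stands. The module is installed in compiled form; this text tells all that it offers.
- The arm moves only by the shell command python3 -m pendant 'ROWS'. ROWS is JSON, a list of rows, each a list of 7 numbers: the shift along the tool's x, y, z normalised to -1 to 1, where 1 is 200 mm, then the turn, a rotation vector about the tool's x, y, z normalised to -1 to 1, where 1 is 180 degrees, then the closure, from -1 (fully open) to 1 (shut). In form: [[dx, dy, dz, ax, ay, az, grip], ...]. A call has 1 to 8 rows; each row is the pose to reach, as a shift and turn from the pose commanded when the call began, along the tool's axes at that moment, turning the shorter way round; what a row does not reach only later rows make up. A row lasts 1/10 s, in which the tool goes at most 50 mm and 8.59 degrees, less where a joint would pass 70% of its speed; a pose out of reach is approached as far as the arm can. A call with a number of a shift or a turn outside -1 to 1 is refused whole. A call with a gripper value outside its range is refused whole. The fingers move at their own pace and stop on an object; the grip force is fixed at half the most. Time passes only in rows, so rows that repeat a pose let the fingers close. It gives the time, the measured TCP pose, the force, the opening and the grip force at its end, in the units of the state.
- readout.read_state(): the state, without advancing time (a new reading comes with each control period).
- capture(name): name is "side" or "top" or "wrist"; returns (picture, depth): 400x640x3 uint8, red, green, blue; 400x640 float32, m along the optical axis (not along the pixel's ray), 0 where there is no reading.
- calibration(name): a dict with "mtx" (3x3 intrinsics, pixels), "T" (4x4, takes a point from camera to world coordinates); the wrist camera has in their place "mount" (4x4, takes a point from camera to tool coordinates, whose origin is the TCP and whose axes are the flange's). Camera axes: x right, y down, z forward; pixel columns grow to the right and rows downward; lengths in m; the calibration is good to about 2 mm. A picture is of the moment at which its call begins: read the wrist's pose just before it. calibration takes no time and is no camera call.
- bot.hand_in(): hands the job in; it is judged then, once.
Trained networks look in the newest picture that a camera, given by its name, has taken for a name from the list of things; names that differ only in an ending like _2 or _b are one class to them, and where a whole thing is asked for, a point or a joint stands for the part that bears it (a point fixed in the world has none). Each returns a list of dicts, best first, with "conf" (0 to 1); they miss things now and then, are a little off and sometimes report something else, mostly with a low value. They report only what shows in the picture. A call takes as long as a camera call. They do not tell look-alikes from the thing itself.
- look_for(thing, camera): "extent" ([left, top, right, bottom] in pixels, round what is visible of it).
The state is a dict: "time_s": time; "joint_positions": joint angles; "qvel": joint speeds; "tau": joint torques, N m; "position": TCP position; "tcp_rot": TCP orientation; "force": force on the tool from outside, world axes, zero at the start; "moment": the same for the moment, N m; "opening": opening from 0.0 (shut) to 1.0 (fully open); "grasp_force": force on a finger pad.
Only numpy, scipy, OpenCV 4.12 (cv2) and the standard library are available. Lean on these libraries where they do the work, as an engineer would, in place of code of your own. Each camera call takes 0.05 s, during which the arm holds its last target. There are 200 camera calls.

## Working session

There is one attempt and no reset: what is moved stays moved. The work goes in short steps, Python scripts to look and compute and a shell command to move; the robot and the scene stay as the last step left them, time stands still between calls to the robot, and variables do not carry over. Pictures are saved under pics/ and viewed, at most 10 in all, crops included, and the job is handed in when it is done.

```bash
mkdir -p pics
python3 - <<'E'
from rig import *
import cv2,numpy as np
for c in ["top","side"]:
    p,d=capture(c); cv2.imwrite(f"pics/{c}0.png",p[:,:,::-1]); np.savez(f"{c}0.npz",p=p,d=d)
    k=calibration(c); print(c,k["mtx"].round(1).tolist(),k["T"].round(3).tolist())
    for t in ["handle","carrier","stand","lightbox","pot","jar0_mid","knife","glass_bit","spray","brushes","tape","mortar"]:
        print(t,[(round(r["conf"],2),[round(v) for v in r["extent"]]) for r in look_for(t,c)][:3])
s=readout.read_state(); print(s["time_s"],s["tcp_rot"],s["position"])
E
```

```text
top [[459.2, 0.0, 314.5], [0.0, 459.2, 201.5], [0.0, 0.0, 1.0]] [[-0.01, -0.999, 0.054, 0.326], [-1.0, 0.01, 0.001, 0.008], [-0.002, -0.054, -0.999, 1.613], [0.0, 0.0, 0.0, 1.0]]
handle [(0.82, [205, 244, 245, 303]), (0.73, [214, 157, 274, 190]), (0.64, [212, 136, 226, 148])]
carrier [(0.83, [209, 244, 244, 298]), (0.74, [216, 157, 275, 193])]
stand [(0.61, [224, 131, 290, 195])]
lightbox [(0.72, [340, 116, 427, 193]), (0.69, [362, 133, 385, 152])]
pot [(0.61, [212, 133, 230, 151])]
jar0_mid [(0.57, [221, 131, 288, 197])]
knife [(0.71, [404, 120, 428, 172])]
glass_bit [(0.71, [361, 134, 382, 150])]
spray [(0.97, [158, 130, 188, 158]), (0.53, [217, 133, 287, 198])]
brushes [(0.96, [443, 115, 484, 151])]
tape [(0.69, [162, 175, 192, 196])]
mortar [(0.79, [465, 178, 499, 210])]
side [[376.9, 0.0, 318.7], [0.0, 376.9, 201.7], [0.0, 0.0, 1.0]] [[-0.785, -0.482, 0.388, -0.039], [-0.619, 0.605, -0.5, 0.566], [0.006, -0.633, -0.774, 1.027], [0.0, 0.0, 0.0, 1.0]]
handle [(0.72, [273, 301, 346, 379]), (0.57, [204, 206, 278, 282])]
carrier [(0.65, [270, 299, 345, 382]), (0.59, [203, 206, 277, 280])]
stand [(0.86, [197, 195, 279, 286])]
lightbox [(0.73, [274, 137, 360, 202])]
pot [(0.5, [184, 250, 202, 272])]
jar0_mid [(0.73, [241, 233, 261, 249]), (0.73, [204, 205, 275, 279])]
knife [(0.8, [312, 132, 346, 160])]
glass_bit [(0.7, [293, 158, 313, 174]), (0.61, [200, 201, 276, 280]), (0.2, [125, 270, 167, 314])]
spray [(0.74, [126, 270, 165, 315])]
brushes [(0.96, [338, 84, 358, 134])]
tape [(0.87, [170, 316, 205, 347])]
mortar []
1.3 [[ 9.03120106e-01  4.29388022e-01 -1.76008227e-05]
 [ 4.29388022e-01 -9.03120105e-01  4.60040535e-05]
 [ 3.85793271e-06 -4.91047682e-05 -9.99999999e-01]] [ 0.26837015 -0.56441432  0.29223498]
```

View combined.

Run:
```python
import cv2
a=cv2.imread("pics/top0.png")[100:320,140:510]; cv2.imwrite("pics/t1.png",cv2.resize(a,None,fx=2.15,fy=2.15,interpolation=2))
a=cv2.imread("pics/side0.png")[180:390,110:360]; cv2.imwrite("pics/s1.png",cv2.resize(a,None,fx=2.8,fy=2.8,interpolation=2))
```

```text
(no output)
```

View pics/t1.png

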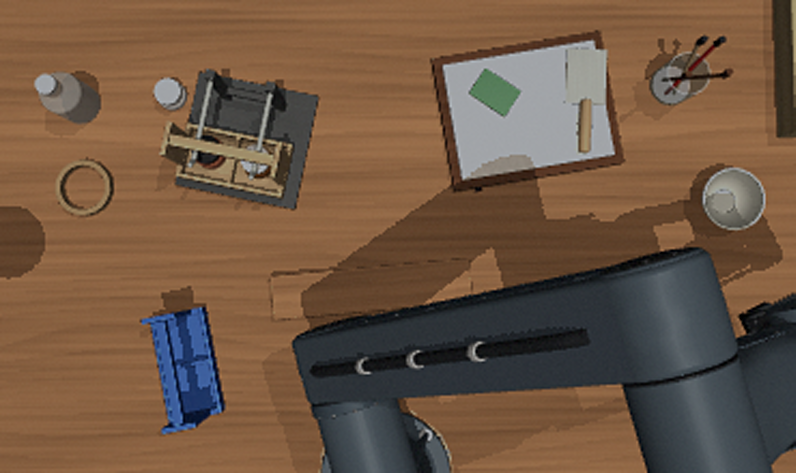

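View pics/s1.png

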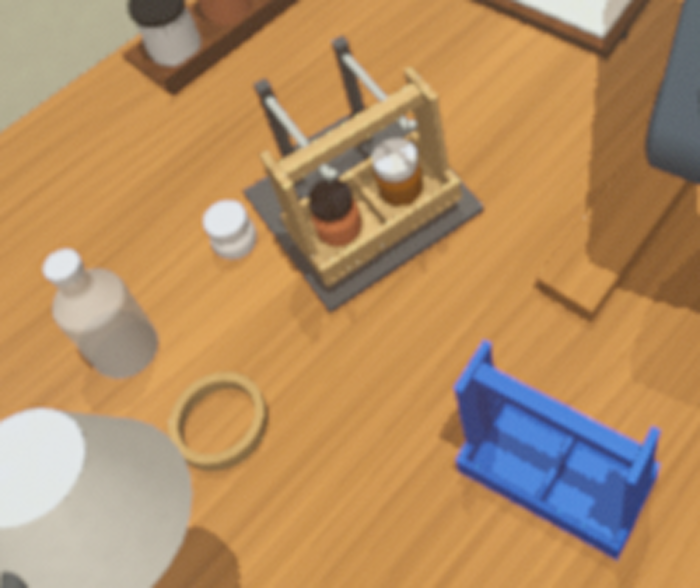

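The top view shows the wooden carrier hanging on the stand at full-picture pixel (245,170), and the blue look-alike stands at (225,272). The only other wooden box is part of the background. I choose the wooden one because it hangs on the white hook arms and holds two jars. The light box is centred at about (386,152), with the pot at (219,143).

```bash
cat > h.py <<'E'
import numpy as np,cv2
from rig import calibration
def cloud(c,d,T=None):
    k=calibration(c); v,u=np.mgrid[:400,:640]; m=k["mtx"]
    P=np.stack([(u-m[0,2])*d/m[0,0],(v-m[1,2])*d/m[1,1],d],-1)
    T=k["T"] if T is None else T
    return P@T[:3,:3].T+T[:3,3]
def rect(P):
    (c,s,a)=cv2.minAreaRect((P[:,:2]*1000).astype(np.float32)); return np.round(c),np.round(s),round(a,1)
E
python3 - <<'E'
from h import *
for c in ["top","side"]:
    f=np.load(f"{c}0.npz"); W=cloud(c,f["d"]); p=f["p"].astype(int); ok=f["d"]>0
    wood=(p[...,0]-p[...,2]>30)
    r={"top":(slice(150,200),slice(205,285)),"side":(slice(195,290),slice(195,285))}[c]
    M=np.zeros_like(ok); M[r]=1
    S=W[M&ok&wood&(W[...,2]>.17)&(W[...,2]<.21)]
    print(c,"handle",len(S),rect(S),S.mean(0).round(3),np.percentile(S[:,2],[5,50,95]).round(3))
    S2=W[M&ok&(W[...,2]>.004)&(W[...,2]<.02)&(p.max(-1)<90)]; print("base",len(S2),rect(S2))
    r={"top":(slice(105,200),slice(330,440)),"side":(slice(125,210),slice(265,370))}[c]
    M=np.zeros_like(ok); M[r]=1
    S=W[M&ok&(W[...,2]>.012)&(W[...,2]<.045)]; print("box",len(S),rect(S),np.median(S[:,2]))
    # hooks: light grey
    r={"top":(slice(125,200),slice(205,295)),"side":(slice(190,290),slice(195,285))}[c]
    M=np.zeros_like(ok); M[r]=1
    S=W[M&ok&(W[...,2]>.155)&(W[...,2]<.21)&~wood]; 
    print("hooks",rect(S) if len(S) else None)
f=np.load("top0.npz");W=cloud("top",f["d"])
for n,e in dict(pot=(219,142),spray=(168,140),brushes=(457,140),mortar=(482,194),knife=(416,146)).items(): print(n,W[e[1],e[0]].round(3))
E
```

```text
top handle 349 (array([501., 235.]), array([170.,  56.]), 77.3) [0.505 0.234 0.196] [0.19  0.196 0.202]
base 1012 (array([518., 227.]), array([219., 163.]), 87.3)
box 4966 (array([ 601., -250.]), array([250., 359.]), 10.0) 0.024577947395970412
hooks (array([543., 222.]), array([165., 144.]), 77.6)
side handle 723 (array([548., 225.]), array([170., 139.]), 77.8) [0.509 0.235 0.191] [0.175 0.194 0.2  ]
base 97 (array([522., 247.]), array([145., 155.]), 2.9)
box 3325 (array([ 607., -231.]), array([370., 372.]), 42.4) 0.025039061450511158
hooks (array([542., 221.]), array([100., 143.]), 78.8)
pot [0.619 0.338 0.045]
spray [0.608 0.48  0.147]
brushes [ 0.624 -0.493  0.01 ]
mortar [ 0.433 -0.575  0.01 ]
knife [ 0.601 -0.345  0.027]
```

```bash
python3 - <<'E'
from h import *
f=np.load("top0.npz");W=cloud("top",f["d"]);p=f["p"].astype(int);ok=f["d"]>0
a=np.radians(77.3);Y=np.array([np.cos(a),np.sin(a)]);X=np.array([Y[1],-Y[0]])
M=np.zeros_like(ok);M[150:200,205:285]=1
for c in ["top","side"]:
    f2=np.load(f"{c}0.npz");W2=cloud(c,f2["d"]);q=f2["p"].astype(int)
    R=W2[...,:2]-[.503,.235]; x=R@X; y=R@Y
    m=(f2["d"]>0)&(W2[...,2]>.188)&(abs(x)<.02)&(q[...,0]-q[...,2]>30)
    for lo in np.arange(-.07,.07,.02):
        s=m&(y>lo)&(y<lo+.02); print(c,round(lo+.01,2),s.sum(),(np.percentile(x[s],[5,50,95])*1000).round(),W2[s][:,2].mean().round(3))
    e=(f2["d"]>0)&(W2[...,2]>.188)&(abs(x)<.04)&(q[...,0]-q[...,2]>30)&(abs(y)<.12); print("y ends",(np.percentile(y[e],[1,99])*1000).round())
w=(p.min(-1)>120)&(W[...,2]>.015)&(W[...,2]<.04);w[:105]=0;w[200:]=0;w[:,:330]=0;w[:,435:]=0
w=cv2.morphologyEx(w.astype(np.uint8),cv2.MORPH_OPEN,np.ones((3,3)));print("pane",rect(W[w>0]))
b=(W[...,2]>.015)&(W[...,2]<.04)&ok;b[:105]=0;b[205:]=0;b[:,:330]=0;b[:,440:]=0
b=cv2.morphologyEx(b.astype(np.uint8),cv2.MORPH_OPEN,np.ones((5,5)));print("box",rect(W[b>0]))
E
python3 -m pendant '[[0.695,-0.775,-0.3,0,0,0,-1],[0.695,-0.775,-0.3,0,0,0,-1],[0.695,-0.775,-0.3,0,0,0,-1],[0.695,-0.775,-0.3,0,0,0,-1],[0.695,-0.775,-0.3,0,0,0,-1]]'
python3 -m pendant '[[0.695,-0.775,0,0,0,0,-1],[0.695,-0.775,0,0,0,0,-1],[0.695,-0.775,0,0,0,0,-1],[0.695,-0.775,0,0,0,0,-1],[0.695,-0.775,0,0,0,0,-1]]'
python3 -m pendant '[[0.695,-0.775,0,0,0,0,-1],[0.695,-0.775,0,0,0,0,-1],[0.695,-0.775,0,0,0,0,-1],[0.695,-0.775,0,0,0,0,-1],[0.695,-0.775,0,0,0,0,-1]]'
python3 -m pendant '[[0,0,0,0,0,-0.289,-1],[0,0,0,0,0,-0.289,-1],[0,0,0,0,0,-0.289,-1],[0,0,0,0,0,-0.289,-1],[0,0,0,0,0,-0.289,-1],[0,0,0,0,0,-0.289,-1],[0,0,0,0,0,-0.289,-1]]'
```

```text
top -0.06 32 [-4.  3. 10.] 0.196
top -0.04 32 [-4.  4. 10.] 0.196
top -0.02 35 [-5.  2. 10.] 0.195
top 0.0 31 [-5.  2.  9.] 0.195
top 0.02 34 [-5.  3.  9.] 0.195
top 0.04 34 [-6.  2.  9.] 0.196
top 0.06 34 [-5.  1.  9.] 0.194
top 0.08 42 [-17.   1.  17.] 0.198
y ends [-85.  83.]
side -0.06 43 [-5.  1. 11.] 0.195
side -0.04 44 [-5.  2. 10.] 0.195
side -0.02 44 [-5.  1. 11.] 0.194
side 0.0 49 [-5. -0.  9.] 0.194
side 0.02 47 [-5.  1. 12.] 0.195
side 0.04 50 [-5.  1. 11.] 0.195
side 0.06 49 [-5.  0.  9.] 0.194
side 0.08 64 [-18.  -0.  19.] 0.198
y ends [-85.  84.]
pane (array([ 588., -245.]), array([190., 264.]), 8.9)
box (array([ 587., -238.]), array([216., 281.]), 9.3)
time_s: 1.8
position: [0.3279, -0.3606, 0.3535]
tcp_rot: [[0.902, 0.432, 0.001], [0.432, -0.902, 0.001], [0.001, -0.001, -1.0]]
force: [0.1, -0.3, 0.3]
opening: 0.994
grasp_force: 0.0
time_s: 2.3
position: [0.3864, -0.1609, 0.3522]
tcp_rot: [[0.901, 0.434, -0.001], [0.434, -0.901, 0.002], [0.0, -0.002, -1.0]]
force: [-0.2, 1.1, -0.3]
opening: 1.001
grasp_force: 0.0
time_s: 2.8
position: [0.4467, 0.0378, 0.3524]
tcp_rot: [[0.901, 0.434, 0.002], [0.434, -0.901, 0.001], [0.002, -0.0, -1.0]]
force: [-0.6, -0.5, -0.7]
opening: 1.004
grasp_force: 0.0
time_s: 3.5
position: [0.4459, 0.033, 0.3522]
tcp_rot: [[0.219, 0.976, 0.0], [0.976, -0.219, -0.001], [-0.001, 0.0, -1.0]]
force: [0.6, -0.2, 0.0]
opening: 1.002
grasp_force: 0.0
```

```bash
python3 -m pendant '[[1,0.065,0,0,0,0,-1],[1,0.065,0,0,0,0,-1],[1,0.065,0,0,0,0,-1],[1,0.065,0,0,0,0,-1],[1,0.065,0,0,0,0,-1],[1,0.065,0,0,0,0,-1]]'
python3 - <<'E'
from h import *
from rig import *
s=readout.read_state(); p,d=capture("wrist"); cv2.imwrite("pics/w1.png",p[:,:,::-1])
T=np.eye(4);T[:3,:3]=s["tcp_rot"];T[:3,3]=s["position"]; k=calibration("wrist")
W=cloud("wrist",d,T@k["mount"]); q=p.astype(int)
a=np.radians(77.3);Y=np.array([np.cos(a),np.sin(a)]);X=np.array([Y[1],-Y[0]])
R=W[...,:2]-[.505,.2345]; x=R@X; y=R@Y
m=(d>0)&(abs(W[...,2]-.195)<.006)&(abs(x)<.02)&(q[...,0]-q[...,2]>20)
print(s["position"],[(r["conf"],r["extent"]) for r in look_for("handle","wrist")][:2])
for lo in np.arange(-.09,.09,.02):
    e=m&(y>lo)&(y<lo+.02)
    if e.sum()>5: print(round(lo+.01,2),e.sum(),(np.percentile(x[e],[5,50,95])*1000).round(1),W[e][:,2].mean().round(4))
E
```

```text
time_s: 4.1
position: [0.5018, 0.227, 0.3517]
tcp_rot: [[0.218, 0.976, -0.001], [0.976, -0.218, -0.001], [-0.001, -0.0, -1.0]]
force: [0.3, 0.6, 0.1]
opening: 1.001
grasp_force: 0.0
[0.50183837 0.22703807 0.35167843] [(0.97, [279.2, 72.8, 362.9, 299.3]), (0.97, [3.5, 87.3, 132.4, 211.2])]
-0.08 436 [-18.4  -0.8  18.2] 0.1991
-0.06 58 [-5.9  1.   7.9] 0.1949
-0.04 511 [-5.9  1.   7.9] 0.195
-0.02 537 [-5.9  0.9  7.7] 0.195
0.0 554 [-5.8  0.8  7.5] 0.1949
0.02 632 [-6.5  0.7  8. ] 0.1949
0.04 650 [-6.4  0.6  7.6] 0.195
0.06 693 [-6.4  0.5  7.5] 0.1949
0.08 998 [-17.5   0.1  17.6] 0.1978
```

View pics/w1.png

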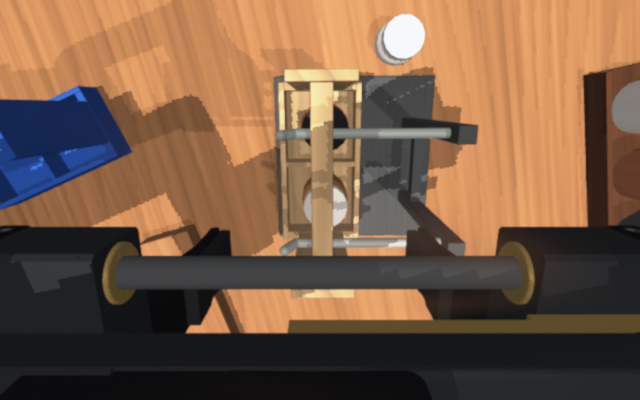

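The wrist view shows the wooden handle vertical at about (320,180), with the hook arms crossing it at rows 133 and 245. The pot is at (400,38), and the blue look-alike is well off to the left at (65,140). I chose the right one, so I'll descend and close.

```bash
python3 -m pendant '[[0.04,0.011,0.1,0,0,0,-1],[0.04,0.011,0.25,0,0,0,-1],[0.04,0.011,0.4,0,0,0,-1],[0.04,0.011,0.5,0,0,0,-1],[0.04,0.011,0.57,0,0,0,-1],[0.04,0.011,0.57,0,0,0,-1],[0.04,0.011,0.57,0,0,0,-1]]'
python3 -m pendant '[[0,0,0,0,0,0,1],[0,0,0,0,0,0,1],[0,0,0,0,0,0,1],[0,0,0,0,0,0,1],[0,0,0,0,0,0,1],[0,0,0,0,0,0,1],[0,0,0,0,0,0,1],[0,0,0,0,0,0,1]]'
```

```text
time_s: 4.9
position: [0.5057, 0.2329, 0.2386]
tcp_rot: [[0.22, 0.976, -0.0], [0.976, -0.22, -0.0], [-0.0, 0.0, -1.0]]
force: [-0.6, -0.6, 0.9]
opening: 1.004
grasp_force: 0.0
time_s: 5.7
position: [0.5053, 0.2344, 0.2382]
tcp_rot: [[0.217, 0.976, -0.0], [0.976, -0.217, -0.0], [-0.0, -0.0, -1.0]]
force: [0.3, 0.2, -0.2]
opening: 0.356
grasp_force: 0.0
```

```bash
python3 -m pendant '[[0,0,0,0,0,0,1],[0,0,0,0,0,0,1],[0,0,0,0,0,0,1],[0,0,0,0,0,0,1],[0,0,0,0,0,0,1],[0,0,0,0,0,0,1],[0,0,0,0,0,0,1]]'
python3 -m pendant '[[0,0,-0.01,0,0,0,1],[0,0,-0.03,0,0,0,1],[0,0,-0.055,0,0,0,1],[0,0,-0.08,0,0,0,1],[0,0,-0.105,0,0,0,1],[0,0,-0.13,0,0,0,1],[0,0,-0.15,0,0,0,1],[0,0,-0.16,0,0,0,1]]'
python3 -m pendant '[[0,0,0,0,0,0,1],[0,0,0,0,0,0,1]]'
python3 - <<'E'
from rig import *
import cv2
for c in ["side","wrist"]:
    p,d=capture(c)
    p=p[170:300,180:310] if c=="side" else p
    cv2.imwrite(f"pics/{c}2.png",cv2.resize(p[:,:,::-1],None,fx=4,fy=4) if c=="side" else p[:,:,::-1])
E
```

```text
time_s: 6.4
position: [0.5056, 0.2343, 0.2383]
tcp_rot: [[0.217, 0.976, 0.0], [0.976, -0.217, 0.0], [0.0, 0.0, -1.0]]
force: [2.0, -0.3, -1.1]
opening: 0.183
grasp_force: 30.0
time_s: 7.2
position: [0.5055, 0.2344, 0.2709]
tcp_rot: [[0.217, 0.976, 0.001], [0.976, -0.217, 0.0], [0.0, 0.001, -1.0]]
force: [0.7, 1.0, -6.4]
opening: 0.181
grasp_force: 30.0
time_s: 7.4
position: [0.5052, 0.2343, 0.2702]
tcp_rot: [[0.217, 0.976, -0.0], [0.976, -0.217, -0.0], [-0.0, -0.0, -1.0]]
force: [0.9, -0.6, -6.4]
opening: 0.181
grasp_force: 30.0
```

View pics/side2.png

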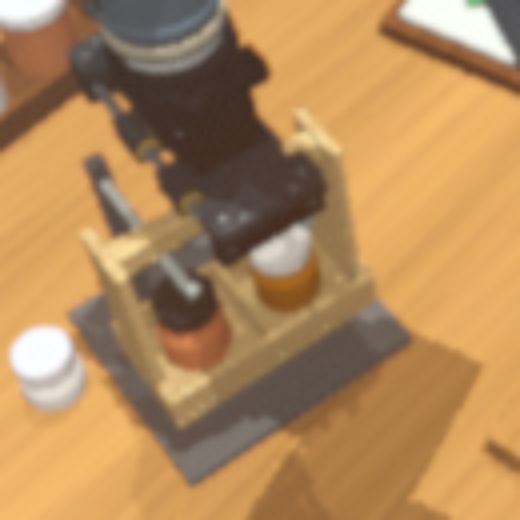

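The side view shows the carrier level and raised 32 mm, clear above the hooks, with both jars standing. Next I'll draw it toward the stand's -x, which is tool -y.

```bash
python3 -m pendant '[[0,-0.03,0,0,0,0,1],[0,-0.1,0,0,0,0,1],[0,-0.2,0,0,0,0,1],[0,-0.3,0,0,0,0,1],[0,-0.4,0,0,0,0,1],[0,-0.48,0,0,0,0,1],[0,-0.53,0,0,0,0,1],[0,-0.55,0,0,0,0,1]]'
python3 -m pendant '[[0,0,0,0,0,0,1],[0,0,0,0,0,0,1]]'
python3 - <<'E'
from rig import *
import cv2
p,d=capture("side"); cv2.imwrite("pics/side3.png",cv2.resize(p[170:330,180:340,::-1],None,fx=3.5,fy=3.5))
E
```

```text
time_s: 8.3
position: [0.3965, 0.2584, 0.2703]
tcp_rot: [[0.216, 0.976, -0.001], [0.976, -0.216, -0.0], [-0.0, -0.001, -1.0]]
force: [0.1, -0.6, -5.7]
opening: 0.18
grasp_force: 30.0
time_s: 8.5
position: [0.3991, 0.2584, 0.2705]
tcp_rot: [[0.217, 0.976, 0.002], [0.976, -0.217, 0.0], [0.001, 0.002, -1.0]]
force: [0.8, -0.5, -6.4]
opening: 0.181
grasp_force: 30.0
```

View pics/side3.png

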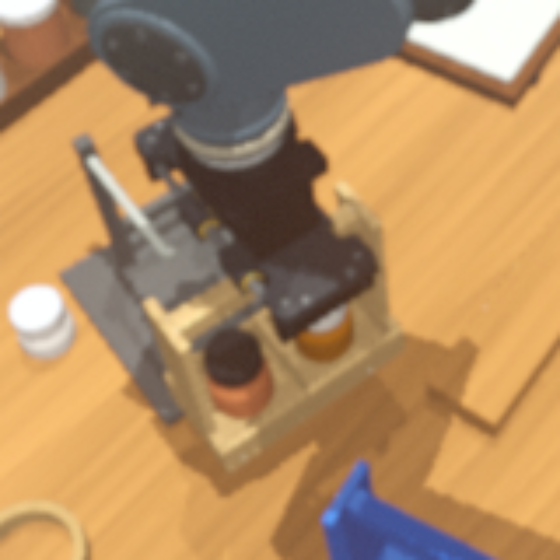

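The carrier is clear of the hooks at (270,330), with the jars upright. A low wooden object lies ahead at about (490,400), so I'll check its height before moving on.

Run:
```python
from h import *
f=np.load("top0.npz");W=cloud("top",f["d"])
for r,cs in [((222,255),(255,365)),((240,310),(200,250))]:
    S=W[r[0]:r[1],cs[0]:cs[1]].reshape(-1,3); S=S[S[:,2]>.008]; S=S[S[:,2]<.25]
    print(len(S),S.min(0).round(3),S.max(0).round(3),np.percentile(S[:,2],[50,95,99]).round(3))
```

```text
1831 [ 0.238 -0.141  0.008] [0.341 0.216 0.249] [0.03  0.036 0.038]
1002 [0.047 0.24  0.008] [0.282 0.411 0.17 ] [0.038 0.165 0.168]
```

```bash
python3 -m pendant '[[-0.03,0.008,0,0,0,0,1],[-0.1,0.03,-0.02,0,0,0,1],[-0.2,0.055,-0.04,0,0,0,1],[-0.31,0.085,-0.055,0,0,0,1],[-0.41,0.115,-0.07,0,0,0,1],[-0.5,0.135,-0.085,0,0,0,1],[-0.55,0.15,-0.095,0,0,0,1],[-0.57,0.157,-0.1,0,0,0,1]]'
python3 -m pendant '[[-0.04,0.015,0,0,0,0,1],[-0.14,0.055,-0.02,0,0,0,1],[-0.27,0.105,-0.04,0,0,0,1],[-0.41,0.16,-0.055,0,0,0,1],[-0.55,0.215,-0.07,0,0,0,1],[-0.66,0.26,-0.085,0,0,0,1],[-0.73,0.285,-0.095,0,0,0,1],[-0.755,0.295,-0.1,0,0,0,1]]'
python3 -m pendant '[[-0.02,0.025,0,0,0,0,1],[-0.08,0.09,-0.02,0,0,0,1],[-0.16,0.18,-0.035,0,0,0,1],[-0.25,0.28,-0.05,0,0,0,1],[-0.33,0.37,-0.065,0,0,0,1],[-0.4,0.45,-0.08,0,0,0,1],[-0.44,0.495,-0.085,0,0,0,1],[-0.45,0.51,-0.09,0,0,0,1]]'
python3 -m pendant '[[-0.02,0.025,0,0,0,0,1],[-0.08,0.09,0,0,0,0,1],[-0.16,0.18,0,0,0,0,1],[-0.25,0.28,0,0,0,0,1],[-0.33,0.365,0,0,0,0,1],[-0.4,0.44,0,0,0,0,1],[-0.435,0.48,0,0,0,0,1],[-0.448,0.494,0,0,0,0,1]]'
python3 -m pendant '[[0,0,0,0,0,0,1],[0,0,0,0,0,0,1],[0,0,0,0,0,0,1],[0,0,0,0,0,0,1],[0,0,0,0,0,0,1]]'
python3 - <<'E'
from rig import *
from h import *
p,d=capture("side"); cv2.imwrite("pics/side4.png",cv2.resize(p[60:260,230:430,::-1],None,fx=2.9,fy=2.9))
W=cloud("side",d);q=p.astype(int)
m=(d>0)&(abs(W[...,2]-.285)<.012)&(q[...,0]-q[...,2]>30)&(abs(W[...,0]-.587)<.12)&(abs(W[...,1]+.239)<.14)
print(m.sum(),W[m].mean(0).round(3) if m.any() else 0)
E
```

```text
time_s: 9.35
position: [0.4043, 0.1389, 0.2904]
tcp_rot: [[0.219, 0.976, 0.0], [0.976, -0.219, -0.0], [-0.0, 0.0, -1.0]]
force: [-0.1, 0.6, -5.9]
opening: 0.179
grasp_force: 30.0
time_s: 10.15
position: [0.4293, -0.0215, 0.3104]
tcp_rot: [[0.218, 0.976, 0.001], [0.976, -0.218, -0.001], [-0.001, 0.001, -1.0]]
force: [0.4, -0.2, -6.6]
opening: 0.182
grasp_force: 30.0
time_s: 10.95
position: [0.5098, -0.1313, 0.3281]
tcp_rot: [[0.218, 0.976, 0.001], [0.976, -0.218, -0.001], [-0.001, 0.001, -1.0]]
force: [0.4, 0.9, -5.7]
opening: 0.181
grasp_force: 30.0
time_s: 11.75
position: [0.5858, -0.2392, 0.3277]
tcp_rot: [[0.217, 0.976, -0.001], [0.976, -0.217, 0.001], [0.0, -0.001, -1.0]]
force: [0.0, 0.5, -5.4]
opening: 0.18
grasp_force: 30.0
time_s: 12.25
position: [0.5855, -0.2386, 0.3285]
tcp_rot: [[0.217, 0.976, 0.0], [0.976, -0.217, 0.0], [0.0, 0.0, -1.0]]
force: [1.1, -0.5, -6.4]
opening: 0.179
grasp_force: 30.0
168 [ 0.596 -0.181  0.284]
```

View pics/side4.png

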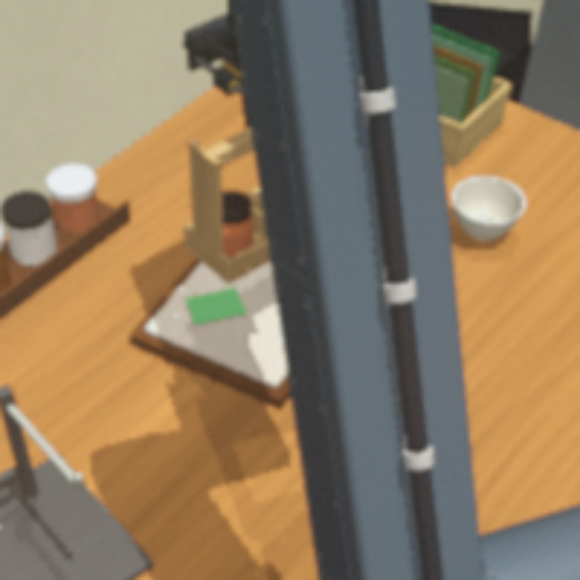

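The side view shows the carrier hanging upright over the light box at (225,220), with its jar standing and the glass bit still in place. The arm hides the rest, so one wrist view will confirm level and the second jar.

Run:
```python
from rig import *
from h import *
s=readout.read_state(); p,d=capture("wrist"); cv2.imwrite("pics/w5.png",p[:,:,::-1])
T=np.eye(4);T[:3,:3]=s["tcp_rot"];T[:3,3]=s["position"]
W=cloud("wrist",d,T@calibration("wrist")["mount"]); R=np.array(s["tcp_rot"]); L=(W-s["position"])@R
q=p.astype(int); m=(d>0)&(abs(L[...,1])<.006)&(abs(W[...,2]-.284)<.02)&(q[...,0]-q[...,2]>20)&(abs(L[...,0])<.09)
print(m.sum(),np.polyfit(L[m][:,0],W[m][:,2],1),L[m].min(0),L[m].max(0))
```

```text
6864 [0.02513475 0.28473075] [-0.02444988 -0.00599997  0.03699688] [0.08314243 0.00599985 0.04561388]
```

View pics/w5.png

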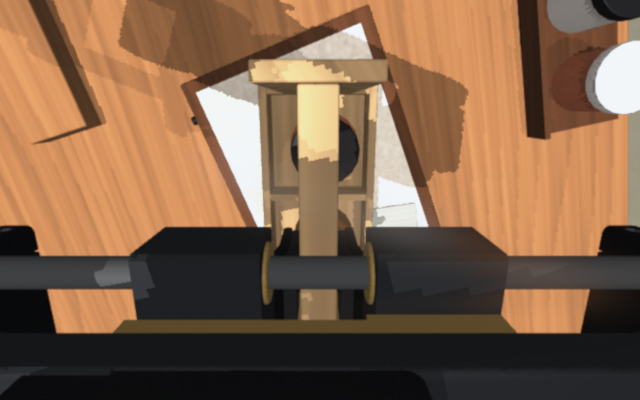

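The wrist view shows the carrier level (slope about 1 degree) over the light box, with the near jar standing at (325,150). It shows only the top edge of the second jar at (340,220), but the measured weight hasn't changed, so I'm handing in.

```bash
python3 -c "
from rig import bot,readout
print(readout.read_state()['time_s'],bot.hand_in())"
```

```text
the job is handed in; nothing more can be done
12.35 None
```

I lifted the carrier off the hooks and handed the job in at 12.35 s, with the carrier held still over the middle of the light box, about 1° off level and its underside about 10 cm above the pane; the second jar was mostly hidden in the last view and I got no verdict back.

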